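# Load a gel cassette and latch it into its casting stand

## Robot

A 6-joint arm with a two-finger parallel gripper is mounted at the origin on the work surface. World frame = base frame: x ahead of the robot, y to its left, z up, the work surface at z = 0. Lengths are in m, angles in rad, forces in N, time in s.
With the tool pointing down it reaches from about 0.275 to 0.875 m from the base axis. Payload 12.5 kg.
Tool frame: the origin (TCP) lies at the very end of the fingers, on their centre line; the grasp point (between the pads) lies 19 mm behind it; z points along the fingers, y is the line along which they close (so a half turn about z gives the same grasp; the last joint's range is limited). The gripper opens to 85 mm and grips with 20 to 120 N. Pads are 22 mm wide; open, the fingers measure 114 mm over their backs; the gripper's body (76 mm by 85 mm) begins 54 mm behind the grasp point. The pads swing forward as they close: fully open they stand 13 mm farther back than shut.
Start: joints at [1.069, 0.351, 1.652, -0, 1.139, -0.085], TCP at [0.223, 0.503, 0.231] pointing down, gripper open.
Joint ranges: [-2.75, 2.75], [-0.79, 2.1], [0.01, 2.65], [-1.57, 4.71], [0.07, 3.14], [-2.87, 2.87]. Speed limits (rad/s): [2.22, 2.22, 2.79, 3.14, 3.14, 3.14].

## Interface

Orientations are given as a 3x3 rotation matrix whose columns are the frame's x, y, z axes.
In Python, from bench import manip gives the robot as it stands. Calls block until the motion is done:
- manip.move_ptp(position, orientation): joint-space move of the TCP to a pose.
- manip.move_l(position, attitude=None, max_speed=0.15): straight line of the TCP; attitude=None keeps the orientation; max_speed is the mean speed in m/s.
- manip.move_j(angles): joint-space move.
- manip.set_gripper(opening, effort=None): opening from 0.0 (shut) to 1.0 (fully open); effort is the grip in N (None keeps the last); returns when the fingers have stopped.
- manip.dwell(seconds).
- manip.inverse_kinematics(position, orientation): joint angles nearest the present ones, or None.
- manip.grab_frame(name): name is "side" or "top" or "wrist"; returns (picture, depth): 480x640x3 uint8, red, green, blue; 480x640 float32, m along the optical axis (not along the pixel's ray), 0 where there is no reading.
- manip.get_calibration(name): a dict with "camera_matrix" (3x3 intrinsics, pixels), "R" (3x3) and "t" (3): a world point X has camera coordinates R X + t. Camera axes: x right, y down, z forward; pixel columns grow to the right and rows downward; lengths in m; the calibration is good to about 2 mm. A picture is of the moment at which its call begins: read the wrist's pose just before it. get_calibration takes no time and is no camera call; for the wrist camera it gives the pose at the moment of the call.
A pose or a line that the arm cannot do raises manip.Unreachable and nothing moves.
- manip.sign_off(): hands the job in; it is judged then, once.
Trained networks look in the newest picture that a camera, given by its name, has taken for a name from the list of things; names that differ only in an ending like _2 or _b are one class to them, and where a whole thing is asked for, a point or a joint stands for the part that bears it (a point fixed in the world has none). Each returns a list of dicts, best first, with "confidence" (0 to 1); they miss things now and then, are a little off and sometimes report something else, mostly with a low value. They report only what shows in the picture. A call takes as long as a camera call.
- manip.look_for(camera, name): "at" ([x, y, z] in m, in world coordinates, good to about 4 mm: the middle of the surface that is visible of it).
Readings, each from a call of its own:
- manip.current_time(): time.
- manip.current_qpos(): joint angles.
- manip.current_joint_vel(): joint speeds.
- manip.current_joint_torque(): joint torques, N m.
- manip.current_ee_pos(): TCP position.
- manip.current_tcp_rot(): TCP orientation.
- manip.current_force(): force on the tool from outside, world axes, zero at the start.
- manip.current_ft_torque(): the same for the moment, N m.
- manip.current_grip_width(): opening from 0.0 (shut) to 1.0 (fully open).
- manip.current_grip_force(): force on a finger pad.
Only numpy, scipy, OpenCV 4.12 (cv2) and the standard library are available. Lean on these libraries where they do the work, as an engineer would, in place of code of your own. Each camera call takes 0.05 s, during which the arm holds its last target. There are 200 camera calls.

## Task

Take the flat glass gel cassette from the sloping drain rest and stand it upright on its thin edge in the slot of the casting stand, let go of it, and only then push the swing arm round in front of it until the arm's end snaps past the spring nose and stays in its catch. Stop pushing at the snap, so that the glass is not squeezed behind the arm, and do not bang the cassette down. Leave the bottles, beaker and jar where they stand.

Things in the scene. Friction and masses are not known exactly. Their poses are not given: they have to be found in the camera images.
- cassette_mid (a point): Centre of the loose gel cassette: a stiff flat glass panel in a white frame, 100 mm wide (own y), 90 mm high (own z), 10 mm thick (own x), about 140 g. It starts leaning in the drain rest, about 0.6 rad from upright, upper edge (own +z) towards the robot. Only its lower 42 mm is supported: both faces are free for fingers at the upper edge, taken with a tool tilted along the panel.
- rest: The fixed drain rest: a dark steel foot 130 x 120 x 8 mm carrying two sloping steel strips with ledges (at y +-40 mm) that hold the cassette. Origin: under its centre on the bench; its -x looks towards the robot.
- stand: The fixed casting stand. Origin on the bench below the slot's middle; x across the slot, away from the robot; y along it. Slot floor at z 12 mm. Slot 14 mm wide (x -7 to 7): on the -x side two flared lips up to z 26 mm, on the +x side two back posts (y +-42 mm, 12 mm wide) up to z 88 mm, free between; end stops at y +-56.5 mm, z 24 mm. The cassette stands in it with its width along y.
- latch_hinge (a point): The vertical hinge axis of the swing arm, at 73 mm height, in the stand's frame at x -12.5 mm, y +85 mm (its post and knuckle are 20 mm across, top at 93 mm).
- latch_tip (a point): Centre of the rounded end (radius 4 mm) of the swing arm, 165 mm from the hinge, mid-height 73 mm. The arm is a straight flat steel bar 8 mm thick and 22 mm high (62 to 84 mm above the bench), and stays where it is left (light friction).
- latch: The swing arm as a solid: origin on the hinge axis at bench height, arm along its own -y. Its yaw equals the stand's when it lies along the slot and falls by the opening angle as its end swings out towards the robot. Starts 1.2 to 1.9 rad open. Shortly after the snap (its end 2 to 11 mm on) it meets the glass and clamps it against the back posts: feel for the rise and drop of the force.
- catch_nose (a point): Centre of the spring catch's nose, a small steel roller (radius 5 mm, height 73 mm), on a black block 90 mm tall beyond the closed arm's end; axes as the stand's. Its place along x differs by millimetres. The nose reaches 3.5 mm into the path of the arm's end, yields (about 5 to 8 N at the arm's end, more nearer the hinge) and snaps out behind it; the end then rests 7 mm or more past its centre in +x.
- cassette: The same cassette as a solid, same axes, origin at the middle of its lower thin edge. Standing in the slot, its centre is 57 mm and its upper edge 102 mm above the bench.
- amber_small: Bystander: small amber bottle, 40 mm across, 75 mm tall, origin under its foot.
- amber_large: Bystander: larger amber bottle, 58 mm across, 115 mm tall, origin under its foot.
- pump_bottle: Bystander: clear pump bottle, 66 mm across, 164 mm tall, origin under its foot.
- beaker: Bystander: glass beaker, 64 mm across, 85 mm tall, origin under its foot.
- jar: Bystander: white jar, 56 mm across, 60 mm tall, origin under its foot.

How it is judged:
On the way, in this order (a step that is already met when the one before it is completed fails the run):
1. the cassette stands upright in the slot, let go, with the arm still open (z of cassette_mid in the frame of stand between 0.052 and 0.064 m and x of cassette_mid in the frame of stand between -0.012 and 0.012 m and y of cassette_mid in the frame of stand between -0.011 and 0.011 m and angle between the z axis of cassette_mid and the z axis of stand, either way round below 0.17 rad and angle between the x axis of cassette_mid and the x axis of stand, either way round below 0.2 rad and contact force between the fingers and cassette below 0.1 N and x of latch_tip in the frame of catch_nose below -0.03 m), for 0.2 s.
2. the arm's end has snapped past the spring nose (x of latch_tip in the frame of catch_nose above 0.0045 m), for 0.2 s.
At the end, for the whole second after the job is handed in: The cassette stands upright (within 10 degrees) on the slot floor, its centre within 12 mm across and 11 mm along of the slot's middle, and the arm's end is at least 4.5 mm past the centre of the catch's nose; both at rest (z of cassette_mid in the frame of stand between 0.052 and 0.064 m and x of cassette_mid in the frame of stand between -0.012 and 0.012 m and y of cassette_mid in the frame of stand between -0.011 and 0.011 m and angle between the z axis of cassette_mid and the z axis of stand, either way round below 0.17 rad and angle between the x axis of cassette_mid and the x axis of stand, either way round below 0.2 rad and x of latch_tip in the frame of catch_nose above 0.0045 m and linear speed of cassette below 0.01 m/s and angular speed of latch below 0.05 rad/s); the robot touches nothing.
It fails at once if the arm squeezes the glass with more than 30 N (contact force between latch and cassette above 30 N).
It fails at once if the cassette is banged on or forced into the stand (over 80 N) (contact force between cassette and stand above 80 N).
It fails at once if a bottle, the beaker or the jar is shoved more than 30 mm (distance of any of amber_small, amber_large, pump_bottle, beaker, jar from where it was at the start of the episode above 0.03 m).
It also fails if it takes over 61 s, if anything falls off the work surface, if the arm or the gripper's body presses on something with over 40 N, if the wrist force passes 120 N, or if a joint passes its speed limit or range.

## Working session

There is one attempt and no reset: what is moved stays moved. The work goes in short steps, each a Python script; the robot and the scene stay as the last script left them, time stands still between calls to the robot, and variables do not carry over. Pictures are saved under pics/ and viewed, at most 10 in all, crops included, and the job is handed in when it is done.

```bash
mkdir -p pics; ls; cat > h.py <<'E'
import numpy as np, cv2
from bench import manip as m
def grab(n):
    c=m.get_calibration(n); p,d=m.grab_frame(n); return p,d,c
def save(p,f): cv2.imwrite('pics/'+f,cv2.cvtColor(p,cv2.COLOR_RGB2BGR))
def cloud(d,c):
    K=np.array(c['camera_matrix']);R=np.array(c['R']);t=np.array(c['t'])
    v,u=np.mgrid[:480,:640]
    P=np.stack([(u-K[0,2])/K[0,0]*d,(v-K[1,2])/K[1,1]*d,d],-1)
    W=(P-t)@R
    W[d<=0]=np.nan
    return W
E
python3 - <<'E'
from h import *
np.set_printoptions(precision=4,suppress=True)
for n in ('top','side'):
    p,d,c=grab(n); save(p,n+'0.png'); np.savez(n+'0.npz',p=p,W=cloud(d,c))
    print(n,c)
    for k in ['cassette_mid','cassette','rest','stand','latch_hinge','latch_tip','catch_nose','latch','amber_small','amber_large','pump_bottle','beaker','jar']:
        print(k,[(np.round(r['at'],3).tolist(),round(r['confidence'],2)) for r in m.look_for(n,k)[:2]])
print(m.current_time())
E
```

```text
pics
top {'camera_matrix': array([[553.3813,   0.    , 329.7154],
       [  0.    , 553.3813, 238.4295],
       [  0.    ,   0.    ,   1.    ]]), 'R': array([[ 0.0159, -0.9996,  0.0221],
       [-0.9917, -0.0186, -0.1274],
       [ 0.1278, -0.0199, -0.9916]]), 't': array([-0.0021,  0.568 ,  1.6058])}
cassette_mid [([0.568, -0.17, 0.066], 0.58)]
cassette [([0.571, -0.172, 0.07], 0.72)]
rest [([0.55, -0.167, 0.003], 0.56), ([0.488, 0.243, 0.084], 0.37)]
stand [([0.572, 0.176, 0.007], 0.63)]
latch_hinge [([0.489, 0.242, 0.083], 0.67)]
latch_tip [([0.487, 0.242, 0.082], 0.67)]
catch_nose [([0.562, 0.058, 0.094], 0.71), ([0.551, -0.166, 0.006], 0.38)]
latch [([0.487, 0.24, 0.082], 0.55)]
amber_small [([0.673, 0.001, 0.05], 0.65)]
amber_large [([0.737, -0.13, 0.082], 0.87), ([0.565, 0.057, 0.091], 0.25)]
pump_bottle [([0.736, 0.108, 0.095], 0.87)]
beaker [([0.544, -0.425, 0.043], 0.83)]
jar [([0.421, 0.454, 0.062], 0.72)]
side {'camera_matrix': array([[590.1873,   0.    , 318.2936],
       [  0.    , 590.1873, 236.8905],
       [  0.    ,   0.    ,   1.    ]]), 'R': array([[ 0.8335, -0.5523,  0.0145],
       [-0.2987, -0.4726, -0.8291],
       [ 0.4648,  0.6867, -0.5589]]), 't': array([-0.4688,  0.2526,  1.2175])}
cassette_mid [([0.555, -0.185, 0.082], 0.72)]
cassette [([0.558, -0.184, 0.08], 0.63)]
rest [([0.563, -0.184, 0.011], 0.62)]
stand [([0.556, 0.197, 0.015], 0.93)]
latch_hinge [([0.479, 0.237, 0.075], 0.63), ([0.736, -0.15, 0.059], 0.59)]
latch_tip [([0.48, 0.241, 0.078], 0.73)]
catch_nose [([0.561, 0.036, 0.061], 0.88)]
latch [([0.475, 0.244, 0.075], 0.67)]
amber_small [([0.673, -0.011, 0.041], 0.68), ([0.479, 0.238, 0.077], 0.5)]
amber_large [([0.734, -0.15, 0.056], 0.6), ([0.562, 0.042, 0.062], 0.31)]
pump_bottle [([0.736, 0.098, 0.077], 0.87)]
beaker [([0.539, -0.416, 0.057], 0.98)]
jar [([0.419, 0.445, 0.039], 0.75)]
1.4
```

```bash
python3 - <<'E'
import cv2
a=cv2.imread('pics/top0.png'); b=cv2.imread('pics/side0.png')
c=a[180:440,150:550]; cv2.imwrite('pics/top0c.png',cv2.resize(c,None,fx=2,fy=2))
E
```

```text
(no output)
```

View pics/top0c.png

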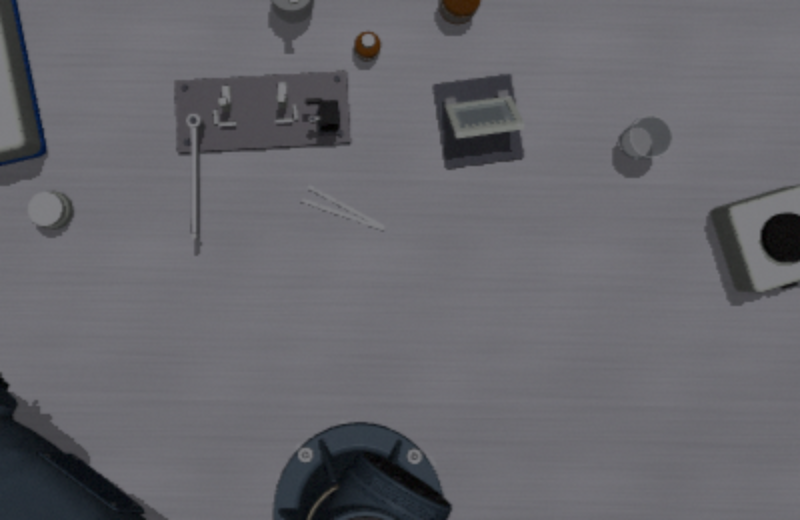

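View pics/side0.png

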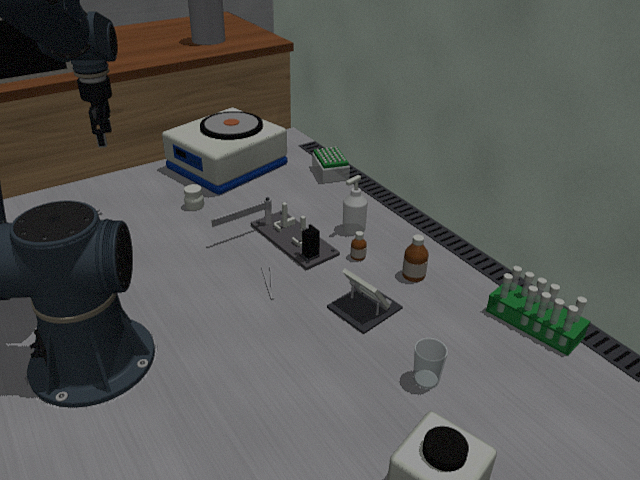

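The top crop shows the stand plate near (260,110), the hinge at (194,121), the open arm's end at (194,235), the catch block at (325,115) and the cassette in its rest at (485,115). The side view agrees, with the arm about 1.5 rad open. Next I'll take close looks with the wrist camera.

```bash
python3 - <<'E'
from h import *
np.set_printoptions(precision=4,suppress=True)
print(m.current_tcp_rot())
c=m.get_calibration('wrist');R=np.array(c['R']);t=np.array(c['t'])
T=np.array(m.current_tcp_rot());cp=-R.T@t
print('cam in tool',T.T@(cp-m.current_ee_pos()),'\naxes',T.T@R.T)
D=np.array([[0,1,0],[1,0,0],[0,0,-1.]])  # x=+Y, y=+X
off=T.T@(cp-m.current_ee_pos())
for n,xy,z in (('st',(0.545,0.16),0.30),('re',(0.555,-0.175),0.26)):
    best=None
    for s in (1,-1):
        O=D*np.array([s,s,1])
        o=O@off; tgt=np.array([xy[0]-o[0],xy[1]-o[1],z])
        q=m.inverse_kinematics(tgt,O)
        print(n,s,tgt,q)
        if q is not None:
            k=np.abs(np.array(q)-m.current_qpos()).max()
            if best is None or k<best[0]: best=(k,tgt,O)
    m.move_ptp(best[1],best[2])
    p,d,c=grab('wrist'); save(p,n+'1.png'); np.savez(n+'1.npz',p=p,d=d,W=cloud(d,c))
    for k in ['cassette_mid','rest','stand','latch_hinge','latch_tip','catch_nose']:
        print(k,[(np.round(r['at'],4).tolist(),round(r['confidence'],2)) for r in m.look_for('wrist',k)[:2]])
    print(m.current_time(),m.current_qpos())
E
python3 - <<'E'
import cv2,numpy as np
a=cv2.imread('pics/st1.png');b=cv2.imread('pics/re1.png')
cv2.imwrite('pics/c1.png',np.vstack([cv2.resize(a,(400,300)),cv2.resize(b,(400,300))]))
E
```

```text
[[-0.9144  0.4049 -0.    ]
 [ 0.4049  0.9144  0.    ]
 [ 0.      0.     -1.    ]]
cam in tool [ 0.0756  0.0009 -0.1435] 
axes [[ 0.0007 -0.9556 -0.2945]
 [ 1.      0.0003  0.0016]
 [-0.0014 -0.2945  0.9556]]
st 1 [0.5441 0.0844 0.3   ] [ 0.0694  0.29    1.5624 -0.      1.2892  0.0694]
st -1 [0.5459 0.2356 0.3   ] [ 0.3291  0.375   1.4446 -0.      1.322  -2.8125]
cassette_mid [([0.5695, -0.1523, 0.0602], 0.98)]
rest [([0.5622, -0.1534, 0.0085], 0.98)]
stand [([0.5707, 0.1894, 0.0159], 0.66)]
latch_hinge []
latch_tip [([0.4847, 0.2462, 0.083], 0.77)]
catch_nose [([0.5689, 0.0659, 0.085], 0.98)]
3.675 [0.0699 0.29   1.5624 0.     1.2892 0.0694]
re 1 [ 0.5541 -0.2506  0.26  ] [-0.5013  0.431   1.4602 -0.      1.2504 -0.5013]
re -1 [ 0.5559 -0.0994  0.26  ] None
cassette_mid [([0.5653, -0.1742, 0.0718], 0.87), ([0.5441, -0.4223, 0.0602], 0.56)]
rest [([0.5952, -0.1693, 0.0098], 0.79)]
stand []
latch_hinge []
latch_tip []
catch_nose [([0.5628, -0.1729, 0.0701], 0.36)]
5.3 [-0.5005  0.4308  1.4603  0.      1.2504 -0.5011]
```

View pics/c1.png

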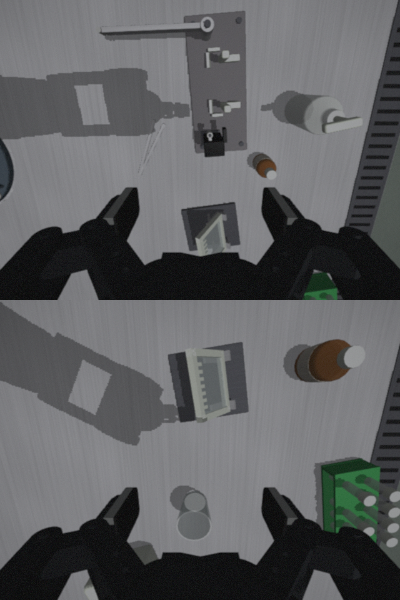

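The upper picture (stand) shows the hinge, posts, lips and catch block clearly. The lower one (rest) shows the cassette panel and ledges. I'll fit poses from the depth clouds.

```bash
python3 - <<'E'
import numpy as np, cv2
np.set_printoptions(precision=4,suppress=True)
W=np.load('st1.npz')['W']
def clus(W,mask,minn=15):
    n,l,s,c=cv2.connectedComponentsWithStats(mask.astype(np.uint8))
    for i in range(1,n):
        if s[i,4]>=minn:
            P=W[l==i]; r=cv2.minAreaRect((P[:,:2]*1000).astype(np.float32))
            print(s[i,4],'med',np.median(P,0),'min',P.min(0),'max',P.max(0),'rect',np.round(r[0],1),np.round(r[1],1),round(r[2],1))
reg=(W[...,0]>0.3)&(W[...,0]<0.66)&(W[...,1]>0.02)&(W[...,1]<0.32)
print('table z',np.nanmedian(W[...,2][(W[...,2]<0.005)&reg]))
for lo,hi in ((.08,.1),(.020,.030),(.005,.011)):
    print(lo,hi); clus(W,reg&(W[...,2]>lo)&(W[...,2]<hi))
W=np.load('re1.npz')['W']
reg=(W[...,0]>0.45)&(W[...,0]<0.68)&(W[...,1]>-0.28)&(W[...,1]<-0.07)
print('rest'); 
for lo,hi in ((.02,.2),(.005,.011)):clus(W,reg&(W[...,2]>lo)&(W[...,2]<hi))
P=W[reg&(W[...,2]>.03)]
# RANSAC plane
rng=np.random.default_rng(0);best=0
for _ in range(500):
    a,b,c=P[rng.choice(len(P),3,False)];n=np.cross(b-a,c-a);L=np.linalg.norm(n)
    if L<1e-7: continue
    n/=L;k=np.abs((P-a)@n)<.002
    if k.sum()>best: best=k.sum();K=k
Q=P[K];c=Q.mean(0);n=np.linalg.svd(Q-c,full_matrices=False)[2][2];n*=np.sign(n[2])
print('plane',len(P),best,c,n,'tilt from vertical of panel',np.arcsin(n[2]),'yaw of n',np.arctan2(n[1],n[0]))
K=np.abs((P-c)@n)<.003;Q=P[K]
h=np.cross([0,0,1],n);h/=np.linalg.norm(h);v=np.cross(n,h)
uv=np.c_[(Q-c)@h,(Q-c)@v];print('h',h,'v',v)
r=cv2.minAreaRect((uv*1000).astype(np.float32));print(r,'pct',np.percentile(uv,[0.5,99.5],0))
np.save('q.npy',uv)
ctr=c+h*r[0][0]/1e3+v*r[0][1]/1e3; print('front face centre',ctr)
E
```

```text
table z 0.0008619090123645494
0.08 0.1
2197 med [0.4861 0.2453 0.085 ] min [0.3857 0.2385 0.08  ] max [0.5641 0.259  0.0959] rect [474.9 246. ] [178.6  20. ] 2.1
165 med [0.5823 0.2078 0.0883] min [0.5769 0.2022 0.0802] max [0.5885 0.2145 0.0905] rect [582.7 208.3] [11.4 12.1] 2.6
135 med [0.5892 0.1249 0.0882] min [0.5835 0.1194 0.0805] max [0.5953 0.1307 0.0905] rect [589.3 124.8] [11.5 11.4] 2.7
1081 med [0.5693 0.0607 0.0904] min [0.5504 0.0406 0.0802] max [0.5913 0.0899 0.093 ] rect [570.9  65.1] [41.6 46.6] 4.6
0.02 0.03
26 med [0.5525 0.2414 0.0258] min [0.5458 0.24   0.0201] max [0.5614 0.2467 0.0298] rect [553.1 242.7] [ 4.9 15.9] 78.8
120 med [0.5685 0.2244 0.0248] min [0.5583 0.2211 0.0214] max [0.58   0.2277 0.0274] rect [569.1 224.6] [21.9  6.1] 4.2
140 med [0.5584 0.2064 0.0265] min [0.5549 0.1934 0.0203] max [0.5624 0.2191 0.0295] rect [558.5 206.3] [ 6.5 25.8] 4.9
209 med [0.5672 0.1119 0.0253] min [0.5618 0.1034 0.0202] max [0.5884 0.1359 0.0289] rect [570.2 115.9] [20.1 40.1] 39.1
25 med [0.578  0.07   0.0239] min [0.5692 0.069  0.0201] max [0.5847 0.0711 0.0293] re
[... 264 characters left out ...]
ect [ 576.4 -171. ] [ 69.5 100.3] 9.0
3275 med [ 0.6189 -0.1583  0.009 ] min [ 0.5608 -0.2281  0.0054] max [ 0.6442 -0.102   0.011 ] rect [ 603.2 -165.7] [ 66.5 120.2] 9.1
3052 med [ 0.5228 -0.1744  0.0089] min [ 0.499  -0.2388  0.0054] max [ 0.5475 -0.1177  0.011 ] rect [ 522.9 -178.5] [ 31.6 119.7] 9.0
plane 68407 26970 [ 0.5542 -0.237   0.3361] [-0.0013  1.      0.0006] tilt from vertical of panel 0.0005767679009974713 yaw of n 1.5721410969059835
h [-1.     -0.0013  0.    ] v [ 0.     -0.0006  1.    ]
((-0.297088623046875, -19.772598266601562), (149.9022216796875, 81.0035400390625), 0.07322859764099121) pct [[-0.073  -0.0553]
 [ 0.0724  0.0187]]
front face centre [ 0.5545 -0.2369  0.3163]
```

```bash
python3 - <<'E'
import numpy as np, cv2
np.set_printoptions(precision=4,suppress=True)
W=np.load('re1.npz')['W']
reg=(W[...,0]>0.45)&(W[...,0]<0.68)&(W[...,1]>-0.28)&(W[...,1]<-0.07)&(W[...,2]<.12)
P=W[reg&(W[...,2]>.03)]
rng=np.random.default_rng(0);best=0
for _ in range(500):
    a,b,c=P[rng.choice(len(P),3,False)];n=np.cross(b-a,c-a);L=np.linalg.norm(n)
    if L<1e-7: continue
    n/=L;k=np.abs((P-a)@n)<.0015
    if k.sum()>best: best=k.sum();K=k
for it in range(3):
    Q=P[K];c=Q.mean(0);n=np.linalg.svd(Q-c,full_matrices=False)[2][2];n*=np.sign(n[2]); K=np.abs((P-c)@n)<.002
print('plane',len(P),K.sum(),c,n,'lean',np.arcsin(n[2]),'yaw',np.arctan2(n[1],n[0]))
Q=P[K];h=np.cross([0,0,1],n);h/=np.linalg.norm(h);v=np.cross(n,h)
uv=np.c_[(Q-c)@h,(Q-c)@v];print('h',h,'v',v)
r=cv2.minAreaRect((uv*1000).astype(np.float32));print(r,'pct',np.percentile(uv,[.3,50,99.7],0))
print('dist hist',np.histogram((P-c)@n*1000,bins=np.arange(-14,15,2)))
top=c+v*np.percentile(uv[:,1],99.7)+h*(np.percentile(uv[:,0],.3)+np.percentile(uv[:,0],99.7))/2
print('top edge mid',top)
E
```

```text
plane 6280 5226 [ 0.569  -0.169   0.0691] [0.8227 0.126  0.5544] lean 0.5876365036677762 yaw 0.1520328123058442
h [-0.1514  0.9885  0.    ] v [-0.548  -0.084   0.8323]
((-3.1338348388671875, -4.801799774169922), (100.21881103515625, 86.90892028808594), 0.23438115417957306) pct [[-0.0528 -0.0476]
 [ 0.0008  0.0018]
 [ 0.0467  0.0377]]
dist hist (array([   0,    0,  136,  222,  217,  223, 2973, 2253,  195,    0,    0,
         18,   43,    0]), array([-14, -12, -10,  -8,  -6,  -4,  -2,   0,   2,   4,   6,   8,  10,
        12,  14]))
top edge mid [ 0.5488 -0.1752  0.1005]
```

```bash
cat >> h.py <<'E'
n=np.array([0.8227,0.126,0.5544]);n/=np.linalg.norm(n)
hh=np.cross([0,0,1],n);hh/=np.linalg.norm(hh);v=np.cross(n,hh)
top=np.array([0.5488,-0.1752,0.1000])-.005*n
G=np.column_stack([hh,n,-v])
yaw=0.081;S0=np.array([.5729,.1654,0]);sx=np.array([np.cos(yaw),np.sin(yaw),0]);sy=np.array([-sx[1],sx[0],0])
def st(x,y,z): return S0+x*sx+y*sy+np.array([0,0,z])
SO=np.column_stack([sy,sx,[0,0,-1.]])
E
python3 - <<'E'
from h import *
np.set_printoptions(precision=3,suppress=True)
g=top-.030*v
m.set_gripper(0.5,40)
m.move_ptp(g+.09*v,G); print(m.current_qpos(),m.current_time())
m.move_l(g,max_speed=.1); print('F',m.current_force())
p,d,c=grab('side'); save(p[220:360,240:440],'g1.png'); 
m.set_gripper(0.0,40); print('w',m.current_grip_width()*85,m.current_grip_force(),m.current_force())
m.move_l(g+.10*v,max_speed=.08); print('w',m.current_grip_width()*85,m.current_grip_force(),m.current_force(),m.current_time())
print([m.inverse_kinematics(st(0,0,z),SO) for z in (.2,.07)])
p,d,c=grab('side'); save(p,'g2.png')
E
python3 -c "
import cv2,numpy as np
a=cv2.imread('pics/g1.png');b=cv2.imread('pics/g2.png')[120:330,240:440]
cv2.imwrite('pics/c2.png',cv2.resize(np.vstack([a,b]),None,fx=1.7,fy=1.7))"
```

```text
[-0.617  0.323  2.086  0.978  0.484 -1.599] 6.8167
F [-0.727  0.698  0.432]
w 9.498012006807029 39.723039865493774 [-1.311  1.163  6.247]
w 9.062577147977418 39.25140380859375 [ 0.272  0.634 -1.375] 9.7083
[array([ 0.203,  0.466,  1.56 , -0.   ,  1.116,  0.122]), array([ 0.203,  0.635,  1.646, -0.   ,  0.861,  0.122])]
```

View pics/c2.png

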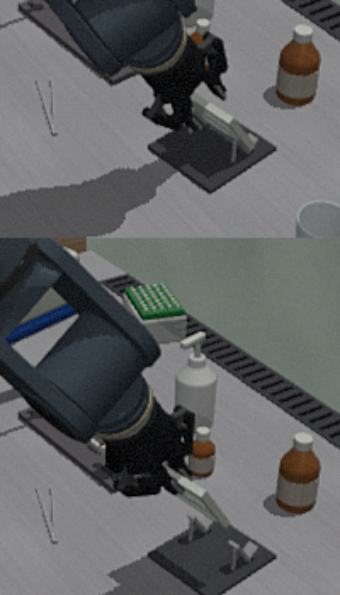

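The side crops show the fingers astride the upper edge, then the cassette lifted clear of the rest. Now above the stand.

```bash
python3 - <<'E'
from h import *
np.set_printoptions(precision=4,suppress=True)
p=np.array(m.current_ee_pos());m.move_l(p+[-.03,0,.09],max_speed=.2)
m.move_ptp(st(-.0005,0,.19),SO); print(m.current_time(),m.current_ee_pos(),m.current_grip_width()*85,m.current_force())
p,d,c=grab('wrist');save(p,'w3.png');W=cloud(d,c);np.savez('w3.npz',W=W,p=p)
L=(W-S0)@np.column_stack([sx,sy,[0,0,1]])
np.save('L3.npy',L)
E
```

```text
11.7583 [0.5723 0.1647 0.1894] 9.11229826618639 [ 1.045   0.2911 -1.0274]
```

View pics/w3.png

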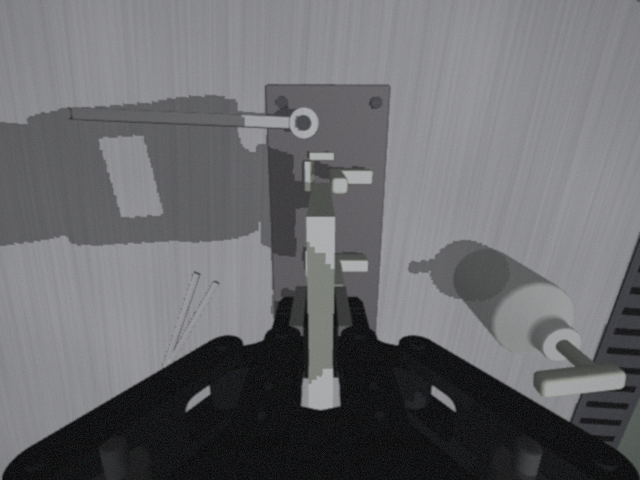

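The held cassette's edge shows at u≈306–336, v≈215–405, lined up with the lip and post pair at (310–370,165). The hinge is at (304,123). I'll measure it in the stand frame.

```bash
python3 - <<'E'
import numpy as np,cv2
np.set_printoptions(precision=4,suppress=True)
L=np.load('L3.npy')
for r in (180,195,205,225,260,300,340,375,390,400):
    row=L[r,295:350]; k=(row[:,2]>.1)&(abs(row[:,0])<.03)&(abs(row[:,1])<.07)&(row[:,2]<.23)
    if k.any(): Q=row[k];print(r,np.flatnonzero(k)[[0,-1]]+295,'x',Q[:,0].min(),Q[:,0].max(),'y',np.median(Q[:,1]),'z',np.median(Q[:,2]))
def s(name,k):
    P=L[k];print(name,len(P),np.median(P,0),np.percentile(P,2,0),np.percentile(P,98,0))
X,Y,Z=L[...,0],L[...,1],L[...,2]
s('post+',(Z>.083)&(Z<.095)&(Y>.03)&(Y<.055)&(abs(X)<.04))
s('post-',(Z>.083)&(Z<.095)&(Y<-.03)&(Y>-.055)&(abs(X)<.04))
s('hinge',(Z>.09)&(Z<.1)&(Y>.07)&(Y<.1)&(X>-.03)&(X<.01))
s('arm',(Z>.08)&(Z<.088)&(Y>.05)&(Y<.15)&(X<-.03))
s('armend',(Z>.078)&(Z<.088)&(Y>.05)&(Y<.15)&(X<-.15))
s('lip+',(Z>.02)&(Z<.03)&(Y>.03)&(Y<.055)&(abs(X)<.04))
s('floor',(Z>.009)&(Z<.016)&(abs(Y)<.054)&(abs(X)<.006))
E
```

```text
195 [311 331] x -0.004863359683406974 0.00457986296905149 y 0.0494017452845447 z 0.1747975413171809
205 [309 332] x -0.0050360930597116525 0.004272520535290526 y 0.04923606104765711 z 0.19846465964103388
225 [307 334] x -0.005137931659513654 0.004294171736728953 y 0.046088868993369704 z 0.21867316112218843
260 [307 334] x -0.005293999036961278 0.004489074201015107 y 0.033068482268416466 z 0.21870879419970946
300 [295 349] x -0.010826324582437548 0.012078412480651885 y 0.012133408610877977 z 0.20896879757265518
340 [303 340] x -0.006649349628379645 0.006499560663165172 y -6.809867704285593e-05 z 0.2188085063921107
375 [304 337] x -0.0065422077152829765 0.005807381214734222 y -0.01638945705187568 z 0.21870991478778581
390 [309 332] x -0.005106995537847256 0.004396320193192202 y -0.023898487895678836 z 0.21850762955032524
400 [309 332] x -0.005138637245925056 0.004428314020796897 y -0.029058109026759753 z 0.21836299997596514
post+ 252 [0.0132 0.0425 0.0882] [0.0081 0.0365 0.0851] [0.019  0.0478 0.0899]
post- 33 [ 0.0139 -0.0364  0.0859] [ 0.0105 -0.0374  0.0831] [ 0.0181 -0.0358  0.0882]
hinge 185 [-0.012   0.0852  0.0939] [-0.0163  0.0805  0.0925] [-0.0074  0.0896  0.0951]
arm 2646 [-0.1052  0.0888  0.0847] [-0.1768  0.0829  0.083 ] [-0.0332  0.0941  0.0862]
armend 538 [-0.1646  0.0913  0.0846] [-0.1795  0.0869  0.0827] [-0.1506  0.0952  0.0861]
lip+ 261 [-0.0106  0.0454  0.0263] [-0.0143  0.0305  0.0204] [0.0346 0.0545 0.0292]
floor 272 [0.0002 0.0443 0.0129] [-0.0054  0.0351  0.0115] [0.0059 0.0535 0.0144]
```

```bash
python3 - <<'E'
from h import *
np.set_printoptions(precision=2,suppress=True)
m.move_l(st(0,.0005,.11),max_speed=.1)
f0=np.array(m.current_force());print(f0)
m.move_l(st(0,.0005,.079),max_speed=.05);print(m.current_force()-f0)
z=.079
while z>.069:
    z-=.0005; m.move_l(st(0,.0005,z),max_speed=.02); f=np.array(m.current_force())-f0
    if abs(f[2])>4 or np.hypot(f[0],f[1])>8: break
print(z,f,m.current_ee_pos(),m.current_time())
E
```

```text
[ 0.25 -0.55 -0.21]
[-0.58  0.7  -1.25]
0.073 [-2.12  1.8   6.35] [0.57 0.17 0.07] 16.525
```

```bash
python3 - <<'E'
from h import *
np.set_printoptions(precision=4,suppress=True)
m.set_gripper(0.4); m.dwell(.3); print(m.current_force(),m.current_grip_force(),m.current_time())
m.move_l(st(0,0,.19),max_speed=.12); 
p,d,c=grab('wrist');save(p,'w4.png');W=cloud(d,c)
L=(W-S0)@np.column_stack([sx,sy,[0,0,1]]);X,Y,Z=L[...,0],L[...,1],L[...,2]
k=(Z>.097)&(Z<.108)&(abs(Y)<.06)&(abs(X)<.03);P=L[k];print(k.sum(),np.median(P,0),np.percentile(P,2,0),np.percentile(P,98,0),np.polyfit(P[:,1],P[:,0],1))
k=(Z>.03)&(Z<.08)&(Y>.045)&(Y<.056)&(abs(X)<.012);P=L[k];print('edge',k.sum(),np.median(P,0), np.polyfit(P[:,2],P[:,0],1) if k.sum()>20 else '')
r=m.look_for('wrist','catch_nose');print([(x['at'],x['confidence'], (np.array(x['at'])-S0)@sx,(np.array(x['at'])-S0)@sy) for x in r])
print(m.current_time())
E
```

```text
[0.2733 0.0253 0.4053] 0.0 17.1833
1859 [0.001  0.0064 0.1029] [-0.0039 -0.047   0.1014] [0.0057 0.0497 0.1042] [-0.0024  0.0009]
edge 115 [0.004  0.0507 0.0577] [0.0041 0.004 ]
[([0.5702, 0.0729, 0.0824], 0.75, np.float64(-0.01017545713025687), np.float64(-0.09197825869296668))]
18.4083
```

View pics/w4.png

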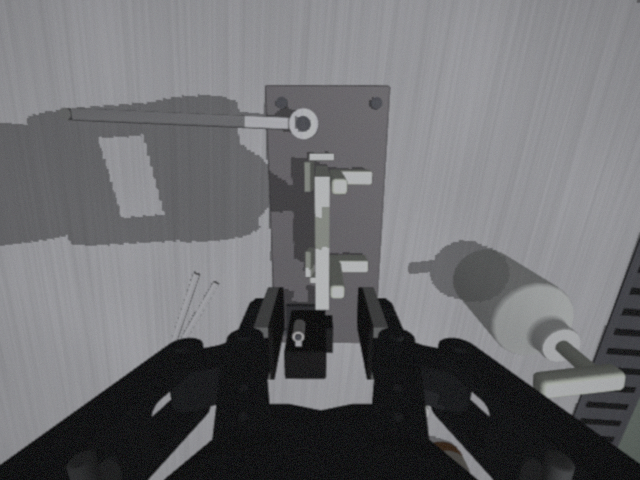

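The cassette stands free and upright in the slot (top at u≈322, v≈175–310), and the nose roller is at (298,335). Next: shut the gripper and push the swing arm from its outer side.

```bash
cat >> h.py <<'E'
r=.135;Z=.066
def pose(th,off=.0185,z=Z):
    a=-np.sin(th)*sx-np.cos(th)*sy; b=np.cos(th)*sx-np.sin(th)*sy
    H=st(-.0125,.085,z)
    return H+r*a-off*b, np.column_stack([-a,b,[0,0,-1.]]), b
E
python3 - <<'E'
from h import *
np.set_printoptions(precision=3,suppress=True)
m.set_gripper(0.0)
p,O,b=pose(1.61,.036,.17); print(p,m.inverse_kinematics(p,O))
m.move_ptp(p,O)
m.move_l(pose(1.61,.036)[0],max_speed=.12); f0=np.array(m.current_force()); print(m.current_time(),f0)
for th in np.arange(1.61,.129,-.08):
    p,O,b=pose(th); m.move_l(p,O,max_speed=.09)
    f=(m.current_force()-f0)@b
    if f<-8: print('stop');break
print(th,f,m.current_time())
p,d,c=grab('side');save(cv2.resize(p[170:290,180:400],None,fx=3,fy=3),'s5.png')
r_=m.look_for('side','latch_tip');print([((np.array(x['at'])-S0)@sx,(np.array(x['at'])-S0)@sy,x['at'][2],x['confidence']) for x in r_])
E
```

```text
[0.417 0.279 0.17 ] [ 0.497  0.342  1.835 -0.     0.965  2.026]
21.5167 [0.11  0.012 0.499]
0.16999999999999882 -0.46658828010212167 26.8083
[(np.float64(-0.02366934153180745), np.float64(-0.12348976585713754), 0.0613, 0.62), (np.float64(-0.03624109453894749), np.float64(-0.062071193533063874), 0.0751, 0.44)]
```

View pics/s5.png

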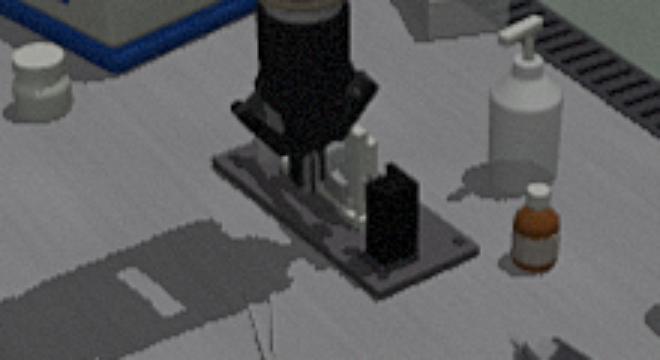

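The side crop shows the shut fingers behind the arm. The glass is free and the gripper's knuckles sit above it. I'll step in finely with force sensing, 4 mm higher for clearance.

```bash
python3 - <<'E'
from h import *
np.set_printoptions(precision=3,suppress=True)
p,O,b=pose(.17); m.move_l(pose(.17,z=.070)[0],max_speed=.05)
f0=np.array(m.current_force());pk=0;log=[];th=.17;why='end'
while th>-.09:
    th-=.004; p,O,b=pose(th,z=.070); m.move_l(p,O,max_speed=.03)
    F=m.current_force()-f0; f=-F@b; log.append((round(th,3),round(f,1),round(F[2],1)))
    pk=max(pk,f)
    if pk>3 and f<.45*pk: why='snap';break
    if f>16: why='force';break
print(why,log,m.current_time())
E
```

```text
snap [(0.166, np.float64(-0.9), np.float64(0.5)), (0.162, np.float64(-0.5), np.float64(-0.5)), (0.158, np.float64(-1.0), np.float64(-0.6)), (0.154, np.float64(-1.5), np.float64(0.0)), (0.15, np.float64(-0.6), np.float64(0.8)), (0.146, np.float64(-0.4), np.float64(-0.4)), (0.142, np.float64(-1.4), np.float64(-0.1)), (0.138, np.float64(-0.2), np.float64(0.8)), (0.134, np.float64(-0.2), np.float64(-0.1)), (0.13, np.float64(0.2), np.float64(-0.6)), (0.126, np.float64(-0.2), np.float64(-0.3)), (0.122, np.float64(-1.1), np.float64(-0.4)), (0.118, np.float64(-0.9), np.float64(-0.3)), (0.114, np.float64(0.1), np.float64(-0.0)), (0.11, np.float64(-0.8), np.float64(-0.7)), (0.106, np.float64(-0.4), np.float64(0.0)), (0.102, np.float64(-1.2), np.float64(0.4)), (0.098, np.float64(-1.5), np.float64(-0.9)), (0.094, np.float64(-0.5), np.float64(-0.5)), (0.09, np.float64(-1.0), np.float64(-0.9)), (0.086, np.float64(-0.6), np.float64(-1.3)), (0.082, np.float64(-0.9), np.float64(-0.1)), (0.078, np.float64(-0.1), np.float64(0.0)), (0.074, np.float64(0.6), np.float64(1.2)), (0.07, np.float64(3.7), np.float64(1.8)), (0.066, np.float64(6.0), np.float64(3.8)), (0.062, np.float64(6.8), np.float64(4.9)), (0.058, np.float64(6.8), np.float64(4.4)), (0.054, np.float64(5.6), np.float64(3.6)), (0.05, np.float64(4.1), np.float64(2.3)), (0.046, np.float64(3.6), np.float64(1.1)), (0.042, np.float64(2.4), np.float64(-0.4))] 35.1583
```

The drop was gradual and about 3 N remains, so the end may still be on the nose's crest. I'll continue in half steps until the force vanishes or rises again.

```bash
python3 - <<'E'
from h import *
th=.042;log=[];why='end';mn=9; f0=np.zeros(3)
while th>-.05:
    th-=.002; p,O,b=pose(th,z=.070); m.move_l(p,O,max_speed=.03)
    F=np.mean([m.current_force() for _ in range(3)],0); f=float(-F@b); log.append((round(th,3),round(f,1),round(float(F[2]),1)))
    mn=min(mn,f)
    if f<.4: why='free';break
    if f>mn+2: why='rise';break
print(why,log,m.current_time())
p,d,c=grab('top');W=cloud(d,c)
for n in('latch_tip','catch_nose'):
    for cam in ('top','side'):
        if cam=='side': grab(cam)
        print(n,cam,[(round(float((np.array(x['at'])-S0)@sx),4),round(float((np.array(x['at'])-S0)@sy),4),round(x['confidence'],2)) for x in m.look_for(cam,n)])
E
```

```text
free [(0.04, 2.0, 0.8), (0.038, 1.2, -0.3), (0.036, 1.4, 0.2), (0.034, 0.9, 0.8), (0.032, -0.2, 0.1)] 36.4083
latch_tip top [(-0.0155, 0.0743, 0.64)]
latch_tip side []
catch_nose top [(-0.019, -0.1244, 0.58)]
catch_nose side [(-0.023, -0.1219, 0.79)]
```

```bash
python3 - <<'E'
from h import *
np.set_printoptions(precision=4,suppress=True)
m.move_l(pose(.032,.05,.070)[0],max_speed=.08); m.move_l(pose(.032,.05,.23)[0],max_speed=.2)
m.move_ptp(st(-.01,-.08,.23),SO)
p,d,c=grab('wrist');save(p,'w6.png');W=cloud(d,c)
L=(W-S0)@np.column_stack([sx,sy,[0,0,1]]);np.savez('w6.npz',L=L)
X,Y,Zz=L[...,0],L[...,1],L[...,2]
k=(Zz>.08)&(Zz<.0885)&(Y>-.08)&(Y<.07)&(abs(X+.01)<.012);P=L[k];P=P[P[:,0]<-.002];print('arm',len(P),np.polyfit(P[:,1],P[:,0],1),np.median(P,0),P[:,1].min())
for n in('latch_tip','catch_nose'):
    print(n,[((np.array(x['at'])-S0)@sx,(np.array(x['at'])-S0)@sy,x['at'][2],x['confidence']) for x in m.look_for('wrist',n)])
print(m.current_time())
E
```

```text
arm 1916 [ 0.0393 -0.0151] [-0.015   0.0042  0.0848] -0.07998119209845121
latch_tip [(np.float64(-0.010357540705996104), np.float64(0.03184244573715455), 0.0849, 0.57)]
catch_nose [(np.float64(-0.00982309310121602), np.float64(-0.09752495497012464), 0.0902, 0.83), (np.float64(-0.011214078939691126), np.float64(-0.3321817792015907), 0.0061, 0.64)]
38.7667
```

View pics/w6.png

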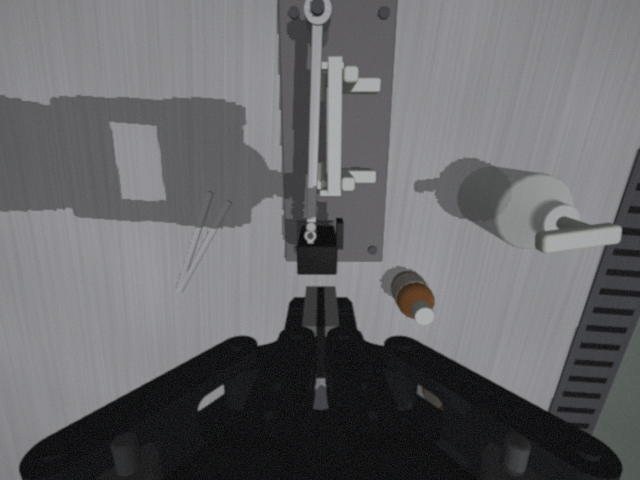

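The arm's end (310,226) is level with the nose (310,237), so it isn't past yet. I'll zoom in and measure both.

```bash
python3 - <<'E'
import numpy as np,cv2
np.set_printoptions(precision=1,suppress=True,linewidth=220)
L=np.load('w6.npz')['L']*1000
for v in range(190,252,5):
    print(v,' '.join('%d:(%.0f,%.0f,%.0f)'%(u,*L[v,u]) for u in range(298,326,3)))
cv2.imwrite('pics/c6.png',cv2.resize(cv2.imread('pics/w6.png')[170:280,270:350],None,fx=5,fy=5,interpolation=cv2.INTER_CUBIC))
E
```

```text
190 298:(-34,-58,13) 301:(-31,-58,13) 304:(-28,-58,14) 307:(-24,-58,13) 310:(-19,-47,85) 313:(-16,-47,85) 316:(-14,-48,84) 319:(-12,-58,13) 322:(-8,-57,24) 325:(-5,-57,24)
195 298:(-34,-64,13) 301:(-31,-63,14) 304:(-28,-63,14) 307:(-24,-64,13) 310:(-19,-52,85) 313:(-16,-52,84) 316:(-14,-52,84) 319:(-12,-64,13) 322:(-8,-62,24) 325:(-5,-62,24)
200 298:(-34,-69,13) 301:(-31,-69,14) 304:(-28,-69,12) 307:(-24,-69,13) 310:(-19,-56,84) 313:(-16,-56,86) 316:(-14,-56,85) 319:(-12,-69,12) 322:(-8,-69,11) 325:(-5,-69,12)
205 298:(-34,-75,12) 301:(-31,-74,13) 304:(-28,-75,12) 307:(-25,-74,13) 310:(-19,-61,84) 313:(-16,-61,84) 316:(-14,-60,85) 319:(-12,-75,13) 322:(-8,-74,13) 325:(-5,-74,14)
210 298:(-34,-80,13) 301:(-31,-80,13) 304:(-28,-80,13) 307:(-25,-80,13) 310:(-19,-65,84) 313:(-16,-65,86) 316:(-14,-65,85) 319:(-12,-80,14) 322:(-8,-80,13) 325:(-5,-80,13)
215 298:(-35,-86,11) 301:(-31,-86,13) 304:(-28,-85,14) 307:(-22,-69,84) 310:(-19,-69,85) 313:(-16,-69,85) 316:(-14,-69,84) 319:(-12,-85,13) 322:(-8,-86,12) 325:(-5,-86,12)
220 298:(-35,-91,13) 301:(-31,-91,13) 304:(-28,-91,13) 307:(-22,-74,
[... 440 characters left out ...]
,-95,38)
235 298:(-35,-106,19) 301:(-29,-96,57) 304:(-26,-96,56) 307:(-22,-88,84) 310:(-19,-87,84) 313:(-17,-87,85) 316:(-14,-96,56) 319:(-11,-96,55) 322:(-8,-95,57) 325:(-6,-96,57)
240 298:(-35,-112,18) 301:(-28,-96,73) 304:(-25,-96,73) 307:(-22,-95,74) 310:(-19,-92,84) 313:(-17,-93,83) 316:(-14,-95,74) 319:(-11,-96,73) 322:(-9,-95,74) 325:(-6,-96,73)
245 298:(-30,-96,87) 301:(-27,-95,89) 304:(-24,-96,88) 307:(-22,-96,88) 310:(-19,-95,89) 313:(-17,-96,88) 316:(-14,-96,88) 319:(-11,-96,88) 322:(-9,-95,89) 325:(-6,-95,89)
250 298:(-30,-100,89) 301:(-27,-99,91) 304:(-24,-99,91) 307:(-22,-100,90) 310:(-19,-99,91) 313:(-17,-99,91) 316:(-14,-99,93) 319:(-11,-99,91) 322:(-9,-99,91) 325:(-6,-99,91)
```

View pics/c6.png

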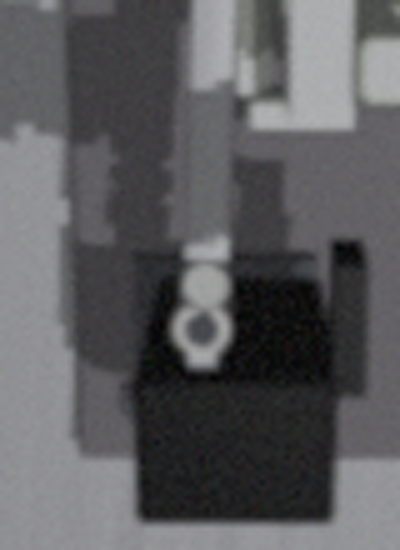

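The crop shows the end resting exactly on the nose's crest: end x≈-18 mm, nose x≈-18.5 mm. It needs about 7 mm more, so I'll push on from there, stopping at +7.5 mm or any rise in force.

```bash
python3 - <<'E'
from h import *
np.set_printoptions(precision=4,suppress=True)
p,O,b=pose(.05,.05,.23); m.move_ptp(p,O); m.move_l(pose(.05,.05,.07)[0],max_speed=.15)
m.move_l(pose(.05,.022,.07)[0],max_speed=.08)
f0=np.mean([m.current_force() for _ in range(4)],0)
th=.05;log=[];why='end'
while th>-.022:
    th-=.003; p,O,b=pose(th,z=.070); m.move_l(p,O,max_speed=.03)
    f=float(-(np.mean([m.current_force() for _ in range(3)],0)-f0)@b); log.append((round(th,3),round(f,1)))
    if f>4: why='rise';break
print(why,log,m.current_time())
m.move_l(pose(th,.05,.07)[0],max_speed=.08); m.move_l(pose(th,.05,.23)[0],max_speed=.2)
m.move_ptp(st(-.01,-.08,.23),SO)
p,d,c=grab('wrist');W=cloud(d,c)
L=(W-S0)@np.column_stack([sx,sy,[0,0,1]]);X,Y,Zz=L[...,0],L[...,1],L[...,2]
cv2.imwrite('pics/w7.png',cv2.resize(p[40:280,260:400,::-1],None,fx=2.5,fy=2.5,interpolation=cv2.INTER_CUBIC))
k=(Zz>.082)&(Zz<.087)&(Y>-.077)&(Y<.06)&(X>-.03)&(X<-.0055);P=L[k]
q=np.polyfit(P[:,1],P[:,0],1);print('arm',len(P),q,'tip x',np.polyval(q,-.08))
k=(Zz>.097)&(Zz<.108)&(abs(Y)<.06)&(abs(X)<.03);P=L[k];print('glass top',np.median(P,0),np.percentile(P,2,0),np.percentile(P,98,0))
k=(Zz>.08)&(Zz<.087)&(Y>-.094)&(Y<-.087)&(X>-.04)&(X<.01);P=L[k];print('nose',len(P),np.median(P,0))
print(m.current_time())
E
```

```text
end [(0.047, -0.1), (0.044, -0.2), (0.041, 0.7), (0.038, 0.5), (0.035, 0.5), (0.032, -0.9), (0.029, -0.2), (0.026, -0.5), (0.023, 0.3), (0.02, 0.1), (0.017, 0.6), (0.014, 0.2), (0.011, 0.8), (0.008, 0.2), (0.005, -0.2), (0.002, -0.4), (-0.001, 0.0), (-0.004, 0.7), (-0.007, 0.9), (-0.01, 1.0), (-0.013, 0.2), (-0.016, -0.3), (-0.019, 0.3), (-0.022, -1.1)] 46.8917
arm 1700 [-0.0168 -0.0103] tip x -0.008974761062707746
glass top [0.0008 0.0043 0.1029] [-0.0041 -0.0465  0.1012] [0.0057 0.0489 0.1044]
nose 96 [-0.0156 -0.0901  0.0846]
48.775
```

View pics/w7.png

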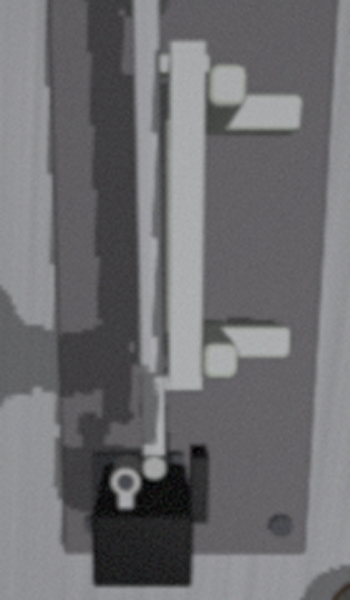

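The end (154,467) is now about 9–10 mm past the nose (125,482), and the glass stands upright and unsqueezed. The robot is clear, so I'm handing in.

```bash
python3 -c "
from bench import manip as m
print(m.sign_off())"
```

```text
the job is handed in; nothing more can be done
None
```

The job is handed in, at about 49 s of the 61 s limit: the cassette stands upright and free in the slot, the arm's end rests about 9–10 mm past the nose with no squeeze felt on the glass, and the robot is clear; the verdict was not shown to me.

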